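Seat the weighing tray on the kitchen scale and weigh the spice jar

ROBOT

A 6-joint arm with a two-finger parallel gripper is mounted at the origin on a cart in front of the work surface, level with it; the furniture and walls round the work are solid. World frame = base frame: x ahead of the robot, y to its left, z up, the work surface at z = 0. Lengths are in m, angles in rad, forces in N, time in s.
With the tool pointing down it reaches from about 0.4 to 0.925 m from the base axis. Payload 12.5 kg.
Tool frame: the origin (TCP) lies at the very end of the fingers, on their centre line; the grasp point (between the pads) lies pinch_z behind it (pinch_z is the distance from the TCP to the grasp point, in m); z points along the fingers, y is the line along which they close (so a half turn about z gives the same grasp; the last joint's range is limited). The gripper opens to 95 mm and grips with 3 to 60 N. Pads are 20 mm wide; open, the fingers measure 119 mm over their backs; the gripper's body (75 mm by 180 mm) begins 59 mm behind the grasp point.
Start: joints at [-1.267, 0.491, 1.559, -0, 1.092, -0.106], TCP at [0.249, -0.573, 0.215] pointing down, gripper open.
Joint ranges: [-3.1, 3.1], [-0.84, 2.19], [0.05, 2.79], [-1.13, 4.28], [0.06, 2.93], [-2.69, 2.69]. Speed limits (rad/s): [2.22, 2.22, 2.79, 3.14, 3.14, 3.14].

INTERFACE

Orientations are given as a unit quaternion [x, y, z, w].
In Python, from bench import * gives the robot as it stands.
- The arm moves only by the shell command python3 -m jog 'ROWS' [OPENING] [FORCE]. ROWS is JSON, a list that holds one entry, the list of rows, each a list of 6 numbers: the shift along the tool's x, y, z scaled (see below), then the turn, a rotation vector about the tool's x, y, z scaled (see below). A call has exactly 10 rows; each row is the pose to reach, as a shift and turn from the pose commanded when the call began, along the tool's axes at that moment, turning the shorter way round; what a row does not reach only later rows make up. The controller multiplies each number of a shift by 400 mm and each number of a turn by 180 degrees. A row lasts 1/12 s, in which the tool goes at most 41.7 mm and 7.16 degrees, less where a joint would pass 70% of its speed; a pose out of reach is approached as far as the arm can. A call with a number of a shift or a turn outside -1 to 1 is refused whole. A call with a gripper value outside its range is refused whole. OPENING is the opening, from 0 (shut) to 1 (fully open), set as the call begins (- or left out, the last holds). The fingers move at their own pace and stop on an object; FORCE is the grip in N (left out, the last holds). Time passes only in rows, so rows that repeat a pose let the fingers close, or fill a call up. It gives the time, the measured TCP pose, the force, the opening and the grip force at its end, in the units of the state.
- read_state(): the state, without advancing time (a new reading comes with each control period).
- get_image(name): name is "scene" or "top" or "wrist"; returns the picture (420x560x3 uint8, red, green, blue); there is no depth.
- camera_info(name): a dict with "fov_y" (degrees; the focal length in pixels is half the picture's height over the tangent of half this angle, whatever the lens; pixels are square), "cx", "cy" (the principal point, pixels), "rvec" (rotation vector, rad) and "tvec" (3), from world to camera coordinates, as OpenCV has them. Camera axes: x right, y down, z forward; pixel columns grow to the right and rows downward; lengths in m; the calibration is good to about 2 mm. The wrist camera is an equidistant fisheye: a pixel r from the principal point sees the ray r / f radians off the axis. A picture is of the moment at which its call begins: read the wrist's pose just before it. camera_info takes no time and is no camera call; for the wrist camera it gives the pose at the moment of the call.
- close_job(): hands the job in; it is judged then, once.
The state is a dict: "time_s": time; "joint_positions": joint angles; "joint_vel": joint speeds; "joint_efforts": joint torques, N m; "tool_pos": TCP position; "eef_rot": TCP orientation; "force": force on the tool from outside, world axes, zero at the start; "moment": the same for the moment, N m; "opening": finger opening in m; "grasp_force": force on a finger pad.
Only numpy, scipy, OpenCV 4.12 (cv2) and the standard library are available. Lean on these libraries where they do the work, as an engineer would, in place of code of your own. Each camera call takes 0.05 s, during which the arm holds its last target. There are 200 camera calls.

TASK

Put the steel weighing tray back on the kitchen scale, pouring lip to the right as you face the dial, so that its three ball feet settle into the cone, groove and flat seats, and press it gently down until the ball catch under its middle snaps in and the tray sits level by itself; the scale is delicate, so press no harder than about 2 kg of hand force. Then stand the spice jar upright in the middle of the tray and let go of it, leaving the mill, the mug and the honey jar where they stand.

Things in the scene. Friction and masses are not known exactly. Their poses are not given: they have to be found in the camera images.
- scale: Mechanical kitchen scale, fixed: white housing 116 (x) x 140 (y) x 89 mm high, round dial on its front. Origin: centre of its underside; x points from the dial to the back, y to the left as one faces the dial, z up. A steel column on top bears a T-shaped tray carrier, sprung at 16 N/mm, with three seats and a ball catch between them. A load of over 22 N damages it.
- scale_needle (a joint): Needle of the scale's dial, rad: 0 with the tray off, growing by 0.033 rad for each newton of load on the carrier (tray, jar and push together), turning clockwise as the dial is seen. It must stay below 0.73 rad (22 N).
- scale_jaw_a (a joint): Catch rod on the +x side of the column axis: how far it is pushed outwards, m. 0 while no ball is between the rods; 0.0005 to 0.0025 as the ball passes; when the ball is caught below the rods, one or both stay out by 0.0004 to 0.0012.
- scale_jaw_b (a joint): The same for the catch rod on the -x side.
- scale_axis (a point): Nominal point where the column axis meets the level of a seated tray's foot undersides, 125 mm above the worktop. Not exact: the zero screw has been turned, so the real carrier with seats and catch stands anywhere from 10 mm lower to 10 mm higher and turned by up to 0.05 rad about the axis; neither is reported. Feel for it. Axes as the scale's.
- scale_cone (a point): Nominal place of the underside of the ball foot in the cone seat, at x +22, y +48 mm from the column axis: a steel cup with a 90-degree cone, mouth 22 mm wide and 8 mm higher than this point. True only within the carrier's shift and play (see scale_axis).
- scale_groove (a point): Nominal place of the ball foot's underside in the V-groove seat, x -22, y +48 mm from the column axis: a 90-degree groove along x, 22 mm wide at its mouth 8 mm higher. At the column axis itself is the catch: two steel rods along y, sprung towards each other in x, 8 mm between them, 11 mm higher than this point.
- scale_flat (a point): Nominal place of the ball foot's underside on the flat seat, a round pad 24 mm wide at x 0, y -48 mm from the column axis. Pushing the tray's catch ball between the catch rods takes about 7 to 12 N over the last 8 mm before the feet are home; past the middle it snaps in, then the push rises steeply as the feet bear. A tray not snapped in tips when let go.
- tray: Loose steel weighing tray, open box 66 (x) x 150 (y) x 30 mm high, 3 mm walls and floor, on three ball feet, 50 mm high over all, 0.28 kg. Origin: below its centre, level with the feet's undersides; x across, y along it, z up. Underside of the box at z 20, inner floor z 23, rim z 50 mm. Seated, its yaw is the scale's (within the play). Hold it across its 66 mm width.
- tray_center (a point): Centre of the tray, 35 mm above the feet's undersides, half-way up its walls. Ball feet 14 mm wide at (22, 48), (-22, 48), (0, -48) mm in the tray's x, y, for cone, groove and flat in that order; a catch ball 12 mm wide on a stem under the middle, its centre 27 mm below this point.
- tray_lip (a point): Outer face of the tray's end wall under the pouring lip, 75 mm from the tray's centre along its -y, 35 mm above the feet's undersides. The lip (32 mm wide) reaches 12 mm farther out at the rim. A stiffening bar (40 x 12 x 6 mm) under this end moves the centre of mass about 5 mm towards it.
- spice_jar_center (a point): Centre of the spice jar, half-way up: a round upright glass jar with a cap, 45 mm wide and 106 mm high, 0.1 to 0.2 kg; the only spice jar on the worktop. A black coffee machine, 0.31 m high, stands close behind it and to the right of the scale: keep clear of it.
- mill: Bystander: turned wooden pepper mill, 58 mm wide, 170 mm high. Origin: centre of its underside.
- mug: Bystander: mug with a handle, 92 x 127 x 95 mm. Origin: centre of its underside.
- honey: Bystander: squat honey jar with a lid, 64 x 68 x 84 mm. Origin: centre of its underside.
Not all that is in view belongs to the job. There is more than one size of the tray; the job needs the larger.

How it is judged:
By the outcome, as a careful person would: the job done as asked, in the order asked, and still so for the second after the job is handed in, with the robot touching nothing.
It also fails if it takes over 58 s, if anything falls off the work surface, if the arm or the gripper's body presses on something with over 40 N, if the wrist force passes 120 N, or if a joint passes its speed limit or range.

## Working session

There is one attempt and no reset: what is moved stays moved. The work goes in short steps, Python scripts to look and compute and a shell command to move; the robot and the scene stay as the last step left them, time stands still between calls to the robot, and variables do not carry over. Pictures are saved under pics/ and viewed, at most 10 in all, crops included, and the job is handed in when it is done.

```bash
mkdir -p pics; ls; python3 - <<'E'
from bench import *
import cv2
print(read_state())
for n in ["scene","top","wrist"]:
    i=camera_info(n); print(n,i)
    cv2.imwrite(f"pics/{n}0.png",cv2.resize(get_image(n)[:,:,::-1],(800,600),interpolation=cv2.INTER_CUBIC))
E
```

```text
pics
{'time_s': 0.0, 'joint_positions': array([-1.26657752e+00,  4.91571432e-01,  1.55947705e+00,  8.74385227e-06,
        1.09166976e+00, -1.05624632e-01]), 'joint_vel': array([ 0.00145769, -0.00187507,  0.00037981, -0.00027939, -0.00033832,
       -0.00011865]), 'joint_efforts': array([-1.05261501e-03, -6.12641931e+01, -2.58182734e+01,  6.91995327e-02,
        4.82798147e-02, -4.85979820e-05]), 'tool_pos': array([ 0.24897469, -0.57299669,  0.21404486]), 'eef_rot': array([ 9.79077173e-01,  2.03488508e-01, -5.19330150e-05, -5.60410228e-04]), 'force': array([0.43346398, 0.44608876, 0.12959232]), 'moment': array([-0.05679119,  0.00398318, -0.00504245]), 'grasp_force': 0.0, 'opening': 0.0952997008397061}
scene {'fov_y': 43.93935574807651, 'cx': 275.46211163065044, 'cy': 211.00868636608115, 'rvec': array([ 1.62935122, -1.76122882,  0.86599281]), 'tvec': array([0.14161541, 0.42275803, 0.87528608])}
top {'fov_y': 54.07053924121774, 'cx': 278.24805126653064, 'cy': 203.26790072248625, 'rvec': array([ 2.20863053, -2.16004392,  0.07694608]), 'tvec': array([0.09062239, 0.56948951, 1.27359783])}
wrist {'fov_y': 65.70646984690485, 'cx': 274.0351659687147, 'cy': 214.5912918439008, 'rvec': array([-2.43735386,  1.59814081,  0.21243282]), 'tvec': array([-0.62550749, -0.02869115,  0.39005267])}
```

View pics/scene0.png

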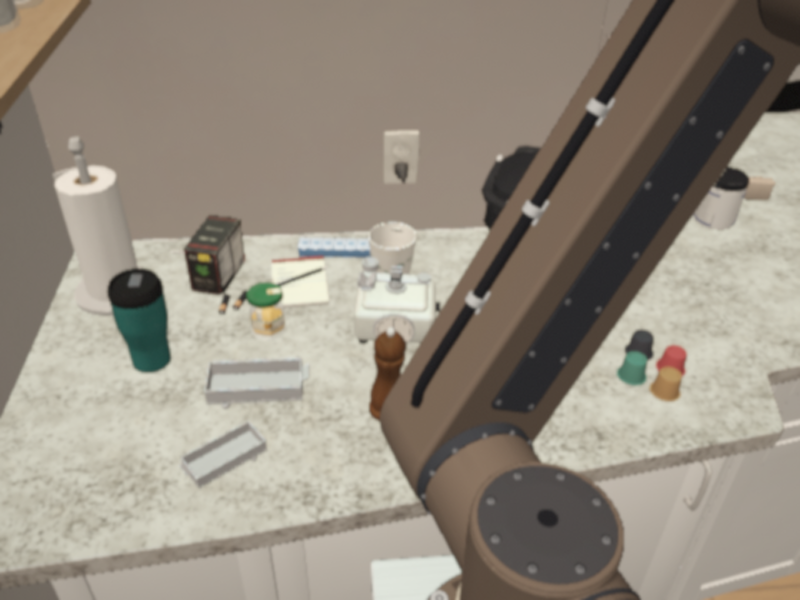

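View pics/top0.png

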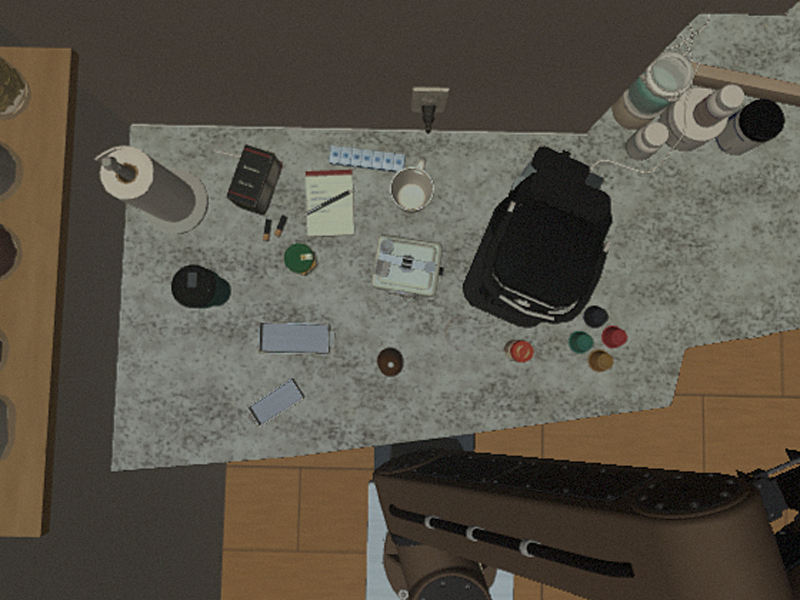

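The top view shows the larger tray at (295,338), the scale at (407,265), the red-capped jar at (519,351), the mill at (390,362), the mug at (412,188) and the honey jar at (300,260). I'll enlarge it.

```bash
cat > h.py <<'E'
from bench import *
import cv2, numpy as np
from scipy.spatial.transform import Rotation as R
def cam(n):
    i=camera_info(n); f=210/np.tan(np.radians(i['fov_y']/2)); return i,f,cv2.Rodrigues(i['rvec'])[0],np.array(i['tvec'])
def px2w(n,u,v,z,c=None):
    i,f,Rm,t=c or cam(n); x=(u-i['cx'])/f; y=(v-i['cy'])/f
    if n=='wrist':
        r=np.hypot(x,y); s=np.sinc(r/np.pi)and (np.sin(r)/r if r>0 else 1); d=np.array([x*s,y*s,np.cos(r)])
    else: d=np.array([x,y,1.])
    o=-Rm.T@t; d=Rm.T@d; return o+d*(z-o[2])/d[2]
def w2px(n,p,c=None):
    i,f,Rm,t=c or cam(n); q=Rm@np.asarray(p,float)+t
    if n=='wrist':
        rho=np.hypot(q[0],q[1]); th=np.arctan2(rho,q[2]); k=f*th/max(rho,1e-9)
        return np.array([i['cx']+q[0]*k,i['cy']+q[1]*k])
    return np.array([i['cx']+f*q[0]/q[2],i['cy']+f*q[1]/q[2]])
def crop(img,u0,v0,w,h,s,name):
    c=cv2.resize(img[v0:v0+h,u0:u0+w,::-1],None,fx=s,fy=s,interpolation=cv2.INTER_CUBIC)
    for k in range(0,w,20): cv2.putText(c,str(u0+k),(k*s,10),0,.35,(0,0,255)); cv2.line(c,(k*s,12),(k*s,18),(0,0,255))
    for k in range(0,h,20): cv2.putText(c,str(v0+k),(0,k*s+4),0,.35,(0,0,255)); cv2.line(c,(24,k*s),(30,k*s),(0,0,255))
    cv2.imwrite("pics/"+name,c)
E
python3 - <<'E'
from h import *
crop(get_image("top"),175,160,200,108,4,"topc.png")
for n,u,v,z in [("tray",206,237,.05),("scale",285,185,.1),("jar",364,245.5,.106),("mill",273,253,.17),("mug",288,132,.095),("honey",210,181,.084)]: print(n,px2w("top",u,v,z))
E
```

```text
tray [0.45703509 0.32153531 0.05      ]
scale [0.61627098 0.08434218 0.1       ]
jar [ 0.44339969 -0.14947814  0.106     ]
mill [0.41891693 0.11438635 0.17      ]
mug [0.77692428 0.07864758 0.095     ]
honey [0.62520905 0.30941071 0.084     ]
```

View pics/topc.png

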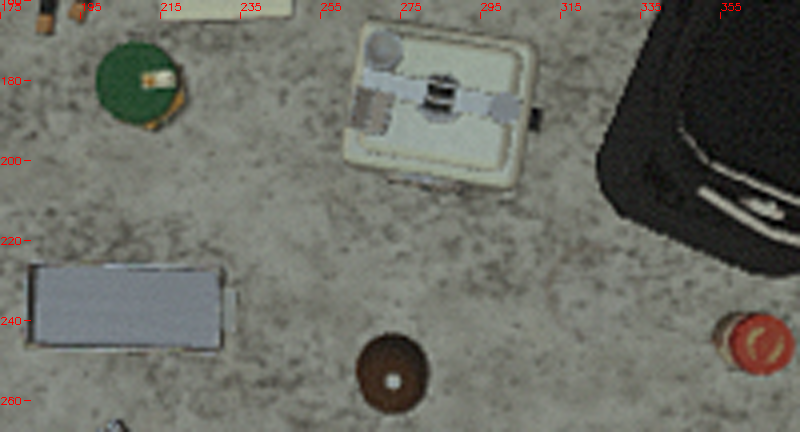

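The crop shows the tray corners near (182.5,226.5), (230.5,226.5), (230.5,247) and (182.5,247), with the lip to the right at (232,237). On the scale the cone is at (270.5,172), the groove at (267.5,187.5), the flat at (301.5,186) and the catch at (285,183.5).

```bash
python3 - <<'E'
from h import *
import bench; print(getattr(bench,'pinch_z',None),[a for a in dir(bench) if not a.startswith('_')][:40])
c=cam("top"); P=lambda u,v,z: px2w("top",u,v,z,c).round(4)
t=[P(*q,.05) for q in [(182.5,226.5),(230.5,226.5),(230.5,247),(182.5,247)]]; print(t,np.mean(t,0))
co,g,fl,k=P(270.5,172,.133),P(267.5,187.5,.133),P(301.5,186,.125),P(285,183.5,.136); print(co,g,fl,k)
d=(co+g)/2-fl; print("yaw",np.degrees(np.arctan2(-d[0],d[1])),"axis",((co+g)/2+fl)/2, np.linalg.norm(d[:2]))
print("machine",P(325,200,.1),P(365,228,.1))
E
```

```text
0.0188 ['Unreachable', 'camera_info', 'close_job', 'get_image', 'pinch_z', 'read_state']
[array([0.4874, 0.3945, 0.05  ]), array([0.4907, 0.2477, 0.05  ]), array([0.4283, 0.2458, 0.05  ]), array([0.4251, 0.3921, 0.05  ])] [0.457875 0.320025 0.05    ]
[0.6492 0.1274 0.133 ] [0.6041 0.135  0.133 ] [0.6115 0.0368 0.125 ] [0.6164 0.0849 0.136 ]
yaw -9.117497503108753 axis [0.619075 0.084    0.129   ] 0.0956079625345086
machine [ 0.5744 -0.0346  0.1   ] [ 0.4945 -0.1533  0.1   ]
```

```bash
python3 -m jog '[[[0.74,-0.695,-0.24,0,0,-0.37],[0.74,-0.695,-0.24,0,0,-0.37],[0.74,-0.695,-0.24,0,0,-0.37],[0.74,-0.695,-0.24,0,0,-0.37],[0.74,-0.695,-0.24,0,0,-0.37],[0.74,-0.695,-0.24,0,0,-0.37],[0.74,-0.695,-0.24,0,0,-0.37],[0.74,-0.695,-0.24,0,0,-0.37],[0.74,-0.695,-0.24,0,0,-0.37],[0.74,-0.695,-0.24,0,0,-0.37]]]' 1 30
```

```text
time_s: 1.03
tool_pos: [0.4097, -0.1989, 0.3111]
eef_rot: [0.704, 0.71, -0.0, 0.0]
force: [2.0, 0.1, 0.3]
opening: 0.0952
grasp_force: 0.0
```

```bash
python3 -m jog '[[[1,0.12,0.1,0,0,-0.004],[1,0.12,0.1,0,0,-0.004],[1,0.12,0.1,0,0,-0.004],[1,0.12,0.1,0,0,-0.004],[1,0.12,0.1,0,0,-0.004],[1,0.12,0.1,0,0,-0.004],[1,0.12,0.1,0,0,-0.004],[1,0.12,0.1,0,0,-0.004],[1,0.12,0.1,0,0,-0.004],[1,0.12,0.1,0,0,-0.004]]]'
python3 - <<'E'
from h import *
c=cam("wrist"); im=get_image("wrist"); np.save("w1.npy",im)
import pickle; pickle.dump(c,open("w1.pkl","wb"))
crop(im,0,0,560,420,1,"w1.png")
print(-c[2].T@c[3], w2px("wrist",[.458,.320,.05],c),w2px("wrist",[.617,.0845,.133],c))
E
```

```text
time_s: 1.87
tool_pos: [0.4567, 0.2022, 0.2701]
eef_rot: [0.702, 0.712, 0.0, -0.0]
force: [0.7, -0.4, -0.2]
opening: 0.0953
grasp_force: 0.0
[0.45655434 0.27474739 0.43955672] [275.85143984  91.46648814] [409.37047086 305.96436808]
```

View pics/w1.png

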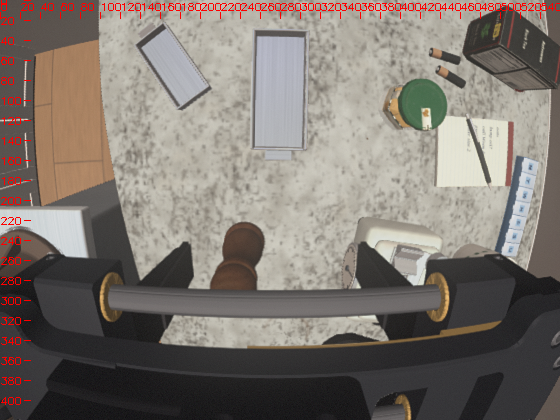

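The wrist view shows the tray rim corners near (256,31), (305,32), (304,149) and (252,148). The lip is at (278,155), facing -y.

```bash
python3 - <<'E'
from h import *
import pickle; c=pickle.load(open("w1.pkl","rb"));im=np.load("w1.npy")
t=np.array([px2w("wrist",*q,.05,c) for q in [(255,30.5),(305.5,31.5),(304,149.5),(252,148.5)]]);print(t.round(4),t.mean(0))
crop(im,225,15,110,150,4,"w1c.png")
E
```

```text
[[0.432  0.3965 0.05  ]
 [0.4922 0.3965 0.05  ]
 [0.4927 0.251  0.05  ]
 [0.4306 0.2511 0.05  ]] [0.46189981 0.32377278 0.05      ]
```

View pics/w1c.png

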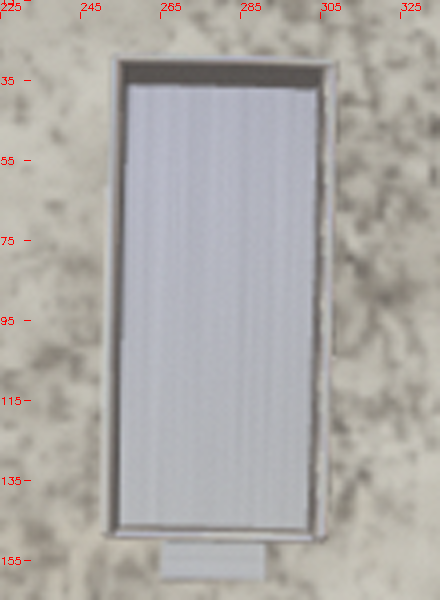

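```bash
python3 - <<'E'
from h import *
import pickle; c=pickle.load(open("w1.pkl","rb"))
t=np.array([px2w("wrist",*q,.05,c) for q in [(252.8,29.5),(309,30.5),(307,150.3),(251,149.5)]]);print(t.round(4),t.mean(0))
E
```

```text
[[0.4294 0.3978 0.05  ]
 [0.4964 0.3981 0.05  ]
 [0.4964 0.2501 0.05  ]
 [0.4294 0.2499 0.05  ]] [0.46289627 0.32397718 0.05      ]
```

```bash
python3 -m jog '[[[0.1,0.006,0,0,0,0],[0.2,0.012,0.05,0,0,0],[0.28,0.0175,0.12,0,0,0],[0.3025,0.0175,0.22,0,0,0],[0.3025,0.0175,0.32,0,0,0],[0.3025,0.0175,0.42,0,0,0],[0.3025,0.0175,0.5,0,0,0],[0.3025,0.0175,0.57,0,0,0],[0.3025,0.0175,0.61,0,0,0],[0.3025,0.0175,0.62,0,0,0]]]'
python3 -m jog '[[[0,0,0,0,0,0],[0,0,0,0,0,0],[0,0,0,0,0,0],[0,0,0,0,0,0],[0,0,0,0,0,0],[0,0,0,0,0,0],[0,0,0,0,0,0],[0,0,0,0,0,0],[0,0,0,0,0,0],[0,0,0,0,0,0]]]' 0 45
```

```text
time_s: 2.75
tool_pos: [0.4611, 0.3195, 0.0196]
eef_rot: [0.702, 0.712, -0.002, -0.001]
force: [-0.3, -0.3, 0.7]
opening: 0.0948
grasp_force: 0.0
time_s: 3.58
tool_pos: [0.4626, 0.3204, 0.0234]
eef_rot: [0.702, 0.712, 0.001, 0.0]
force: [-1.1, -0.5, 8.3]
opening: 0.0659
grasp_force: 44.9
```

```bash
python3 -m jog '[[[0,0,-0.04,0,0,0],[0,0,-0.12,0,0,0],[0,0,-0.22,0,0,0],[0,0,-0.32,0,0,0],[-0.05,0,-0.4,0,0,0],[-0.12,0.01,-0.47,0,0,0],[-0.2,0.02,-0.54,0,0,0],[-0.28,0.03,-0.61,0,0,0],[-0.36,0.04,-0.68,0,0,0],[-0.44,0.05,-0.74,0,0,0]]]'
python3 -m jog '[[[-0.08,0.01,-0.03,0,0,0.02],[-0.16,0.02,-0.03,0,0,0.04],[-0.24,0.03,-0.03,0,0,0.055],[-0.3,0.03,-0.03,0,0,0.055],[-0.34,0.03,-0.03,0,0,0.055],[-0.36,0.03,-0.03,0,0,0.055],[-0.36,0.03,-0.03,0,0,0.055],[-0.36,0.03,-0.03,0,0,0.055],[-0.36,0.03,-0.03,0,0,0.055],[-0.36,0.03,-0.03,0,0,0.055]]]'
python3 - <<'E'
from h import *
import pickle
c=cam("wrist"); s=read_state(); im=get_image("wrist"); np.save("w2.npy",im)
pickle.dump((c,s),open("w2.pkl","wb"))
crop(im,160,0,400,300,2,"w2.png")
print(s['tool_pos'],s['eef_rot'],s['force'],-c[2].T@c[3], w2px("wrist",[.617,.0845,.133],c))
np.save("t2.npy",get_image("top"))
E
```

```text
time_s: 4.42
tool_pos: [0.4841, 0.1445, 0.3192]
eef_rot: [0.702, 0.712, 0.0, 0.0]
force: [0.5, 0.8, -2.8]
opening: 0.0658
grasp_force: 44.9
time_s: 5.25
tool_pos: [0.4985, 0.003, 0.3295]
eef_rot: [0.761, 0.649, 0.0, -0.0]
force: [0.6, 0.0, -3.1]
opening: 0.0654
grasp_force: 44.9
[0.4984833  0.00304227 0.32947972] [ 7.60579763e-01  6.49244500e-01  1.20970281e-05 -5.59050549e-05] [ 0.60711198  0.03916213 -3.1423657 ] [0.51096527 0.07468893 0.49891747] [364.83905985 108.45597879]
```

View pics/w2.png

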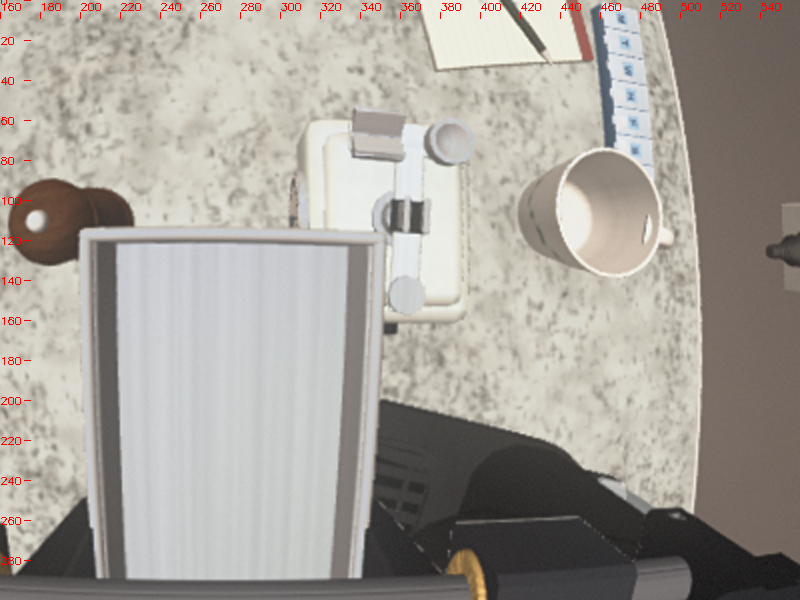

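The view shows the cone mouth at (385,69), the groove at (349.5,67), the flat at (363,146) and the catch at (364,107). The held tray's far rim corners are at (200,115) and (353,116).

```bash
python3 - <<'E'
from h import *
import pickle; c,s=pickle.load(open("w2.pkl","rb"))
T=R.from_quat(s['eef_rot']); p=s['tool_pos']
print("toolx deg",np.degrees(np.arctan2(T.as_matrix()[1,0],T.as_matrix()[0,0])))
for h in (-.01,0,.01):
    P=lambda u,v,z: px2w("wrist",u,v,z+h,c)
    co,g,fl,k=P(385,69,.133),P(349.5,67,.133),P(363,146,.125),P(364,107,.136)
    d=(co+g)/2-fl; e=co-g; m=((co+g)/2+fl)/2
    print(h,co[:2].round(4),g[:2].round(4),fl[:2].round(4),k[:2].round(4),"yaw",np.degrees(np.arctan2(-d[0],d[1])).round(2),np.degrees(np.arctan2(e[1],e[0])).round(2),"mid",m[:2].round(4),"len",np.linalg.norm(d[:2]).round(4),np.linalg.norm(e[:2]).round(4))
for hz in (.024,.028,.032):
    t=[T.inv().apply(px2w("wrist",*q,p[2]+hz,c)-p) for q in [(200,115),(353,116),(351,250),(203.5,250)]]; print(hz,np.round(t,4).tolist())
E
```

```text
toolx deg 80.96932916634832
-0.01 [0.6526 0.1302] [0.6091 0.1357] [0.6138 0.0401] [0.6183 0.0865] yaw -10.41 -7.32 mid [0.6223 0.0865] len 0.0944 0.0438
0 [0.6488 0.1287] [0.6065 0.1341] [0.6111 0.041 ] [0.6154 0.0862] yaw -10.37 -7.32 mid [0.6194 0.0862] len 0.0919 0.0427
0.01 [0.6451 0.1272] [0.6039 0.1325] [0.6085 0.0419] [0.6125 0.0859] yaw -10.33 -7.32 mid [0.6165 0.0859] len 0.0894 0.0415
0.024 [[0.0798, -0.0321, -0.024], [0.0794, 0.0366, -0.024], [0.0156, 0.0387, -0.024], [0.0157, -0.0333, -0.024]]
0.028 [[0.0796, -0.0312, -0.028], [0.0792, 0.0356, -0.028], [0.0172, 0.0377, -0.028], [0.0172, -0.0323, -0.028]]
0.032 [[0.0794, -0.0303, -0.032], [0.0791, 0.0346, -0.032], [0.0188, 0.0366, -0.032], [0.0188, -0.0314, -0.032]]
```

```bash
python3 -m jog '[[[0,0,-0.05,0,0,0],[0,0.02,-0.1,0,0,0],[-0.02,0.08,-0.139,0,0,0],[-0.05,0.15,-0.139,0,0,0],[-0.07,0.21,-0.139,0,0,0],[-0.089,0.25,-0.139,0,0,0],[-0.089,0.269,-0.139,0,0,0],[-0.089,0.269,-0.139,0,0,0],[-0.089,0.269,-0.139,0,0,0],[-0.089,0.269,-0.139,0,0,0]]]'
python3 - <<'E'
from h import *
import pickle
c=cam("wrist"); s=read_state(); im=get_image("wrist"); np.save("w3.npy",im)
pickle.dump((c,s),open("w3.pkl","wb"))
a=w2px("wrist",[.6205,.0863,.125],c).astype(int); print(a)
crop(im,190,20,200,120,4,"w3.png")
print(s['tool_pos'],s['eef_rot'],s['force'],s['moment'])
E
```

```text
time_s: 6.18
tool_pos: [0.5985, -0.0493, 0.3853]
eef_rot: [0.761, 0.649, -0.0, -0.0]
force: [-0.0, 0.5, -2.9]
opening: 0.066
grasp_force: 44.9
[273  80]
[ 0.59847367 -0.04925923  0.38528376] [ 7.60716499e-01  6.49084281e-01 -3.36671429e-05 -5.64363382e-05] [-0.02683612  0.54031045 -2.85920984] [-0.00148613 -0.06451739 -0.00265654]
```

View pics/w3.png

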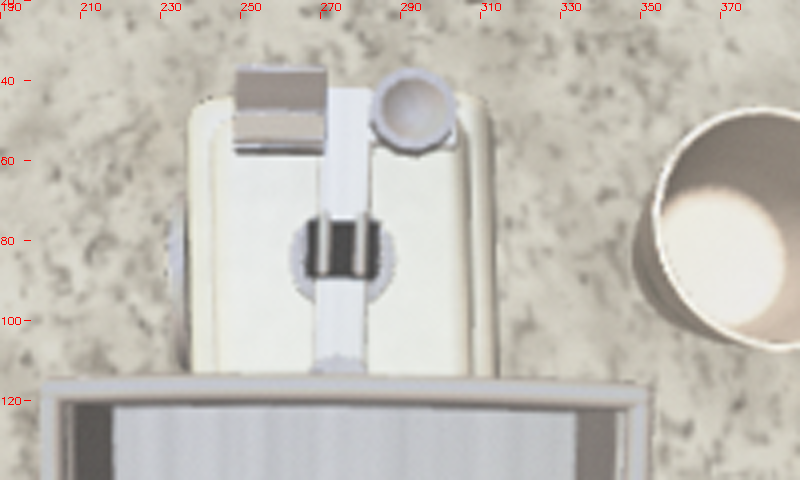

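The catch is at (275.2,81.3), the cone mouth centre at (293,47.3) and the groove centre at (260,47.5). The tray's far corners are at (200,114.5) and (352,115).

```bash
python3 - <<'E'
from h import *
import pickle; c,s=pickle.load(open("w3.pkl","rb")); c2,s2=pickle.load(open("w2.pkl","rb"))
T=R.from_quat(s['eef_rot']); p=s['tool_pos']
print("tray corners tool",[T.inv().apply(px2w("wrist",*q,p[2]+.027,c)-p).round(4)[:2] for q in [(200,114.5),(352,115)]])
for h in (-.01,-.005,0,.005,.01):
    P=lambda u,v,z: px2w("wrist",u,v,z+h,c)
    Q=lambda u,v,z: px2w("wrist",u,v,z+h,c2)
    co,g,k=P(293,47.3,.133),P(260,47.5,.133),P(275.2,81.3,.136); e=co-g
    d=(co+g)/2-k
    print(h,"axis",k[:2].round(4),"yaw",np.degrees(np.arctan2(-d[0],d[1])).round(1),np.degrees(np.arctan2(e[1],e[0])).round(1),np.linalg.norm(d[:2]).round(4),np.linalg.norm(e[:2]).round(4),"w2 minus w3: cone,groove,catch",((Q(385,69,.133)-co)[:2]*1e3).round(1),((Q(349.5,67,.133)-g)[:2]*1e3).round(1),((Q(364,107,.136)-k)[:2]*1e3).round(1))
E
```

```text
tray corners tool [array([ 0.0798, -0.0314]), array([0.0797, 0.0354])]
-0.01 axis [0.6224 0.0847] yaw -11.1 -8.5 0.0476 0.0433 w2 minus w3: cone,groove,catch [-0.4  2. ] [-1.1  1.2] [-4.2  1.8]
-0.005 axis [0.6223 0.084 ] yaw -11.1 -8.5 0.047 0.0428 w2 minus w3: cone,groove,catch [-1.8  2.5] [-2.4  1.7] [-5.5  2.4]
0 axis [0.6222 0.0832] yaw -11.1 -8.5 0.0465 0.0423 w2 minus w3: cone,groove,catch [-3.2  3. ] [-3.7  2.2] [-6.8  2.9]
0.005 axis [0.622  0.0825] yaw -11.1 -8.5 0.0459 0.0418 w2 minus w3: cone,groove,catch [-4.6  3.5] [-5.   2.7] [-8.1  3.5]
0.01 axis [0.6219 0.0818] yaw -11.1 -8.5 0.0454 0.0413 w2 minus w3: cone,groove,catch [-6.  4.] [-6.3  3.1] [-9.4  4.1]
```

```bash
python3 -m jog '[[[0.06,0,0,0,0,0.002],[0.14,0,0,0,0,0.0045],[0.22,0.001,0.01,0,0,0.0045],[0.29,0.001,0.06,0,0,0.0045],[0.325,0.001,0.14,0,0,0.0045],[0.33,0.001,0.23,0,0,0.0045],[0.33,0.001,0.32,0,0,0.0045],[0.33,0.001,0.41,0,0,0.0045],[0.33,0.001,0.48,0,0,0.0045],[0.33,0.001,0.5125,0,0,0.0045]]]' 
python3 -m jog '[[[0,0,0,0,0,0],[0,0,0,0,0,0],[0,0,0.01,0,0,0],[0,0,0.02,0,0,0],[0,0,0.02,0,0,0],[0,0,0.02,0,0,0],[0,0,0.02,0,0,0],[0,0,0.02,0,0,0],[0,0,0.02,0,0,0],[0,0,0.02,0,0,0]]]' 
python3 - <<'E'
from h import *
im=get_image("wrist"); np.save("w4.npy",im); s=get_image("scene"); np.save("s4.npy",s)
p=w2px("scene",[.60,.08,.13]).astype(int); print(p)
crop(s,p[0]-60,p[1]-50,120,100,5,"s4.png")
E
```

```text
time_s: 7.07
tool_pos: [0.6184, 0.0806, 0.1768]
eef_rot: [0.765, 0.644, -0.002, -0.001]
force: [-0.4, -0.5, -3.0]
opening: 0.0656
grasp_force: 44.9
time_s: 7.9
tool_pos: [0.6205, 0.0801, 0.1722]
eef_rot: [0.766, 0.643, 0.0, 0.0]
force: [0.8, -0.2, -3.4]
opening: 0.0658
grasp_force: 44.9
[280 191]
```

View pics/s4.png

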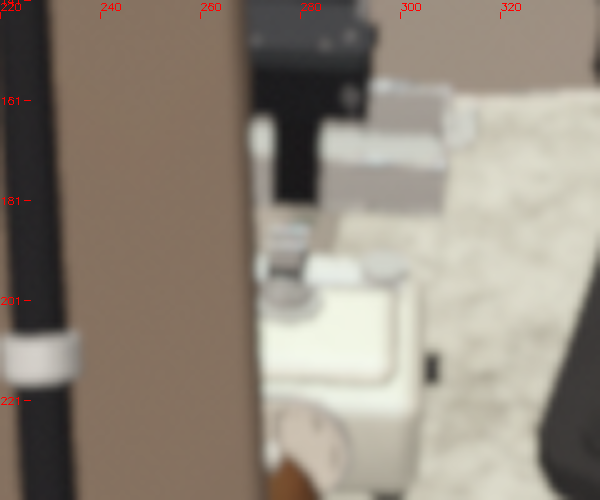

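```bash
python3 -m jog '[[[0,0,0.005,0,0,0],[0,0,0.01,0,0,0],[0,0,0.015,0,0,0],[0,0,0.02,0,0,0],[0,0,0.024,0,0,0],[0,0,0.028,0,0,0],[0,0,0.028,0,0,0],[0,0,0.028,0,0,0],[0,0,0.028,0,0,0],[0,0,0.028,0,0,0]]]'
```

```text
time_s: 8.83
tool_pos: [0.6205, 0.0801, 0.161]
eef_rot: [0.766, 0.643, 0.0, 0.0]
force: [1.0, -0.7, -2.3]
opening: 0.0658
grasp_force: 44.9
```

```bash
python3 -m jog '[[[0,0,0.003,0,0,0],[0,0,0.006,0,0,0],[0,0,0.009,0,0,0],[0,0,0.012,0,0,0],[0,0,0.015,0,0,0],[0,0,0.015,0,0,0],[0,0,0.015,0,0,0],[0,0,0.015,0,0,0],[0,0,0.015,0,0,0],[0,0,0.015,0,0,0]]]'
python3 - <<'E'
from h import *
s=read_state();print(s['tool_pos'],s['force'],s['moment'])
E
```

```text
time_s: 9.67
tool_pos: [0.6205, 0.0801, 0.1549]
eef_rot: [0.766, 0.643, 0.0, 0.0]
force: [0.4, -0.0, -2.9]
opening: 0.0656
grasp_force: 44.9
[0.62048601 0.08013675 0.15494502] [ 0.3860686  -0.04179372 -2.94581082] [-0.02252117 -0.10153228 -0.09237137]
```

```bash
python3 -m jog '[[[0,0,0.003,0,0,0],[0,0,0.006,0,0,0],[0,0,0.009,0,0,0],[0,0,0.012,0,0,0],[0,0,0.013,0,0,0],[0,0,0.013,0,0,0],[0,0,0.013,0,0,0],[0,0,0.013,0,0,0],[0,0,0.013,0,0,0],[0,0,0.013,0,0,0]]]'
python3 - <<'E'
from h import *
s=read_state();print(s['tool_pos'],s['force'],s['moment'])
E
```

```text
time_s: 10.5
tool_pos: [0.6205, 0.0802, 0.1497]
eef_rot: [0.766, 0.643, 0.0, 0.0]
force: [-0.1, -0.2, -3.0]
opening: 0.0657
grasp_force: 44.9
[0.62049399 0.08016731 0.14973646] [-0.07007716 -0.22867951 -3.04285832] [-0.03178069 -0.03240535 -0.00427593]
```

```bash
python3 -m jog '[[[0,0,0.003,0,0,0],[0,0,0.006,0,0,0],[0,0,0.009,0,0,0],[0,0,0.01,0,0,0],[0,0,0.01,0,0,0],[0,0,0.01,0,0,0],[0,0,0.01,0,0,0],[0,0,0.01,0,0,0],[0,0,0.01,0,0,0],[0,0,0.01,0,0,0]]]'
python3 - <<'E'
from h import *
s=read_state();print(s['tool_pos'],s['force'],s['moment'])
E
```

```text
time_s: 11.33
tool_pos: [0.6209, 0.0802, 0.1465]
eef_rot: [0.766, 0.643, 0.001, 0.001]
force: [-0.9, -0.6, 5.4]
opening: 0.0659
grasp_force: 44.9
[0.62090342 0.08018192 0.14652888] [-0.94591454 -0.5584341   5.38593828] [ 0.04302297  0.10097199 -0.0158816 ]
```

```bash
python3 -m jog '[[[0,0,0.002,0,0,0],[0,0,0.004,0,0,0],[0,0,0.006,0,0,0],[0,0,0.006,0,0,0],[0,0,0.006,0,0,0],[0,0,0.006,0,0,0],[0,0,0.006,0,0,0],[0,0,0.006,0,0,0],[0,0,0.006,0,0,0],[0,0,0.006,0,0,0]]]'
python3 - <<'E'
from h import *
s=read_state();print(s['tool_pos'],s['force'],s['moment'])
E
```

```text
time_s: 12.17
tool_pos: [0.6204, 0.0802, 0.1432]
eef_rot: [0.766, 0.643, -0.0, -0.0]
force: [-0.0, 0.8, -1.3]
opening: 0.066
grasp_force: 44.9
[0.62044571 0.08019    0.14317315] [-0.02488612  0.75313975 -1.29859717] [ 0.20484029 -0.08235062  0.00288119]
```

```bash
python3 -m jog '[[[0,0,0.001,0,0,0],[0,0,0.002,0,0,0],[0,0,0.003,0,0,0],[0,0,0.003,0,0,0],[0,0,0.003,0,0,0],[0,0,0.003,0,0,0],[0,0,0.003,0,0,0],[0,0,0.003,0,0,0],[0,0,0.003,0,0,0],[0,0,0.003,0,0,0]]]'
python3 - <<'E'
from h import *
s=read_state();print(s['tool_pos'],s['force'],s['moment'])
E
```

```text
time_s: 13.0
tool_pos: [0.6203, 0.0801, 0.1418]
eef_rot: [0.766, 0.643, -0.0, -0.0]
force: [-0.1, 1.5, -8.5]
opening: 0.0656
grasp_force: 44.9
[0.62026186 0.08013642 0.14179118] [-0.10517554  1.50507517 -8.46061564] [ 0.13881577 -0.26012385  0.01799608]
```

```bash
python3 -m jog '[[[0,0,0.001,0,0,0],[0,0,0.002,0,0,0],[0,0,0.003,0,0,0],[0,0,0.003,0,0,0],[0,0,0.003,0,0,0],[0,0,0.003,0,0,0],[0,0,0.003,0,0,0],[0,0,0.003,0,0,0],[0,0,0.003,0,0,0],[0,0,0.003,0,0,0]]]'
python3 - <<'E'
from h import *
s=read_state();print(s['tool_pos'],s['force'],s['moment'])
E
```

```text
time_s: 13.83
tool_pos: [0.6206, 0.0802, 0.141]
eef_rot: [0.766, 0.643, 0.0, 0.0]
force: [0.2, 1.4, -1.3]
opening: 0.0657
grasp_force: 44.9
[0.62057001 0.08016337 0.14102763] [ 0.18067156  1.35142497 -1.33928792] [ 0.37153655 -0.09878725 -0.01093886]
```

```bash
python3 -m jog '[[[0,0,0.001,0,0,0],[0,0,0.002,0,0,0],[0,0,0.002,0,0,0],[0,0,0.002,0,0,0],[0,0,0.002,0,0,0],[0,0,0.002,0,0,0],[0,0,0.002,0,0,0],[0,0,0.002,0,0,0],[0,0,0.002,0,0,0],[0,0,0.002,0,0,0]]]'
python3 - <<'E'
from h import *
s=read_state();print(s['tool_pos'],s['force'],s['moment'])
E
```

```text
time_s: 14.67
tool_pos: [0.6206, 0.0802, 0.1403]
eef_rot: [0.766, 0.643, 0.0, 0.0]
force: [-0.7, 2.3, 4.1]
opening: 0.0661
grasp_force: 44.9
[0.62062681 0.08015174 0.14027722] [-0.730664    2.25855857  4.1277013 ] [ 0.4523252  -0.05277839  0.02538067]
```

```bash
python3 -m jog '[[[0,0,0.001,0,0,0],[0,0,0.0015,0,0,0],[0,0,0.0015,0,0,0],[0,0,0.0015,0,0,0],[0,0,0.0015,0,0,0],[0,0,0.0015,0,0,0],[0,0,0.0015,0,0,0],[0,0,0.0015,0,0,0],[0,0,0.0015,0,0,0],[0,0,0.0015,0,0,0]]]'
python3 - <<'E'
from h import *
s=read_state();print(s['tool_pos'],s['force'],s['moment'])
E
```

```text
time_s: 15.5
tool_pos: [0.6207, 0.0802, 0.14]
eef_rot: [0.766, 0.643, 0.0, 0.0]
force: [-0.9, 1.2, 8.0]
opening: 0.0656
grasp_force: 44.9
[0.62067439 0.08019818 0.13997138] [-0.9327425   1.24851663  7.98333896] [0.49861691 0.06562268 0.09564242]
```

```bash
python3 -m jog '[[[0,0,0,0,0,0],[0,0,0,0,0,0],[0,0,0,0,0,0],[0,0,0,0,0,0],[0,0,0,0,0,0],[0,0,0,0,0,0],[0,0,-0.03,0,0,0],[0,0,-0.1,0,0,0],[0,0,-0.2,0,0,0],[0,0,-0.3,0,0,0]]]' 1
python3 -m jog '[[[0,0,-0.1,0,0,0],[-0.1,0,-0.18,0,0,0],[-0.2,0,-0.2,0,0,0],[-0.27,0,-0.2,0,0,0],[-0.27,0,-0.2,0,0,0],[-0.27,0,-0.2,0,0,0],[-0.27,0,-0.2,0,0,0],[-0.27,0,-0.2,0,0,0],[-0.27,0,-0.2,0,0,0],[-0.27,0,-0.2,0,0,0]]]'
python3 - <<'E'
from h import *
import pickle
c=cam("wrist"); s=read_state(); im=get_image("wrist"); np.save("w5.npy",im); pickle.dump((c,s),open("w5.pkl","wb"))
sc=get_image("scene"); np.save("s5.npy",sc)
a=cv2.resize(im[0:200,150:400,::-1],None,fx=2.4,fy=2.4); b=cv2.resize(sc[130:250,210:340,::-1],None,fx=3,fy=3,interpolation=cv2.INTER_CUBIC)
o=np.zeros((590,800,3),np.uint8); 
crop(im,180,30,200,120,3,"a.png"); crop(sc,215,140,115,95,3,"b.png")
A=cv2.imread("pics/a.png");B=cv2.imread("pics/b.png"); o=np.zeros((360+285,600,3),np.uint8)[:600]
o=np.zeros((600,800,3),np.uint8); o[:360,:600]=A; o[600-235:600,:345]=B[:235]
cv2.imwrite("pics/w5.png",o); print(s['tool_pos'],s['force'])
E
```

```text
time_s: 16.33
tool_pos: [0.6199, 0.0801, 0.2613]
eef_rot: [0.766, 0.643, -0.001, -0.0]
force: [0.9, -0.3, -0.2]
opening: 0.0953
grasp_force: 0.0
time_s: 17.17
tool_pos: [0.602, -0.0253, 0.3393]
eef_rot: [0.765, 0.644, -0.0, -0.0]
force: [-0.3, 0.3, -1.0]
opening: 0.0952
grasp_force: 0.0
[ 0.60195687 -0.02528561  0.33929469] [-0.25530448  0.29294682 -1.03984751]
```

View pics/w5.png

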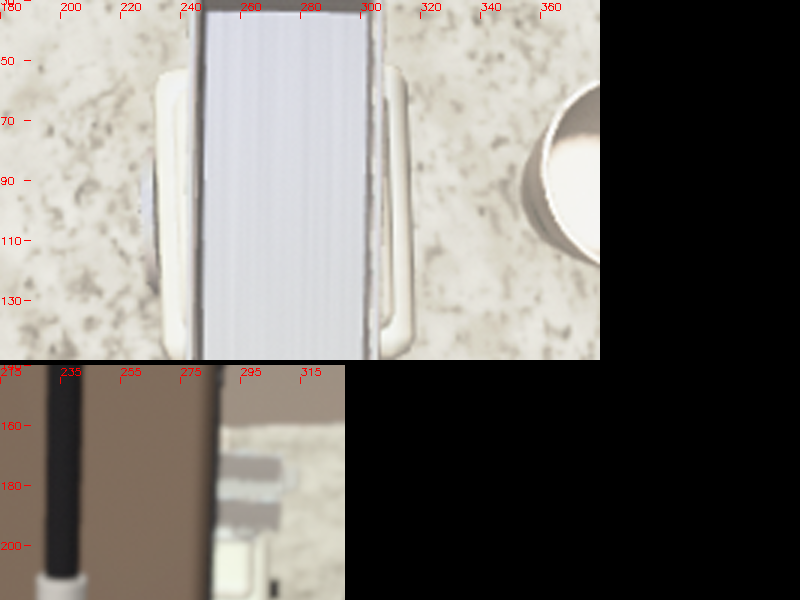

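The wrist crop shows the tray lying straight and level on the carrier, with edges at u≈243 and 307. The forces followed the expected pattern: peak, pull-in, then feet bearing. Next I'll look at the jar.

```bash
python3 -m jog '[[[0,0,-0.05,0,0,0],[-0.08,-0.045,-0.06,0,0,0],[-0.17,-0.095,-0.06,0,0,0],[-0.26,-0.145,-0.06,0,0,0],[-0.35,-0.197,-0.06,0,0,0],[-0.44,-0.248,-0.06,0,0,0],[-0.52,-0.293,-0.06,0,0,0],[-0.57,-0.32,-0.05,0,0,0],[-0.591,-0.333,-0.05,0,0,0],[-0.591,-0.333,-0.05,0,0,0]]]'
python3 - <<'E'
from h import *
import pickle
c=cam("wrist"); s=read_state(); im=get_image("wrist"); np.save("w6.npy",im); pickle.dump((c,s),open("w6.pkl","wb"))
for n,I in (("wrist",im),("top",get_image("top"))):
    hsv=cv2.cvtColor(I,cv2.COLOR_RGB2HSV)
    m=(((hsv[...,0]<8)|(hsv[...,0]>172))&(hsv[...,1]>130)&(hsv[...,2]>80)).astype(np.uint8)
    N,l,st,ce=cv2.connectedComponentsWithStats(m)
    for k in range(1,N):
        if st[k,4]>25: print(n,st[k],ce[k].round(1),px2w(n,*ce[k],.106,c if n=="wrist" else None).round(4))
    if n=="wrist": print("pred",w2px(n,[.445,-.15,.106],c))
E
```

```text
time_s: 18.1
tool_pos: [0.4292, -0.2372, 0.3596]
eef_rot: [0.766, 0.643, -0.0, 0.0]
force: [0.5, 0.6, -0.2]
opening: 0.0951
grasp_force: 0.0
wrist [258 105  33  32 368] [274.2 121.6] [ 0.4448 -0.1563  0.106 ]
pred [273.52112091 116.79575038]
top [214 119  32   4  69] [229.8 120.2] [0.8059 0.2528 0.106 ]
top [421 229   9  14  51] [425.  237.3] [ 0.4713 -0.3271  0.106 ]
top [357 239  16  14 144] [364.7 245.5] [ 0.4433 -0.1515  0.106 ]
```

```bash
python3 -m jog '[[[0.04,-0.002,0,0,0,-0.039],[0.09,-0.004,0,0,0,-0.078],[0.14,-0.006,0,0,0,-0.117],[0.18,-0.009,0,0,0,-0.156],[0.2085,-0.009,0,0,0,-0.195],[0.2085,-0.009,0,0,0,-0.234],[0.2085,-0.009,0,0,0,-0.273],[0.2085,-0.009,0,0,0,-0.312],[0.2085,-0.009,0,0,0,-0.351],[0.2085,-0.009,0,0,0,-0.39]]]'
python3 -m jog '[[[0,0,0.02,0,0,-0.039],[0,0,0.08,0,0,-0.078],[0,0,0.17,0,0,-0.117],[0,0,0.27,0,0,-0.156],[0,0,0.37,0,0,-0.165],[0,0,0.47,0,0,-0.165],[0,0,0.53,0,0,-0.165],[0,0,0.56,0,0,-0.165],[0,0,0.57,0,0,-0.165],[0,0,0.57,0,0,-0.165]]]'
python3 - <<'E'
from h import *
s=read_state();print(s['tool_pos'],s['force'],np.degrees(R.from_quat(s['eef_rot']).as_euler('xyz')),s['joint_positions'])
E
```

```text
time_s: 19.03
tool_pos: [0.4417, -0.1519, 0.3595]
eef_rot: [0.252, 0.968, 0.0, 0.0]
force: [-0.6, -0.5, -0.7]
opening: 0.0954
grasp_force: 0.0
time_s: 19.87
tool_pos: [0.4413, -0.1524, 0.1308]
eef_rot: [-0.001, 1.0, 0.0, -0.001]
force: [-0.1, -0.4, 0.1]
opening: 0.0951
grasp_force: 0.0
[ 0.44126745 -0.15236868  0.1308218 ] [-0.12694739 -0.36340252  0.07935161] [ 1.79956992e+02 -7.50664300e-02 -1.79923315e+02] [-4.74156442e-01  3.89921693e-01  2.02897280e+00  1.02034350e-04
  7.24206600e-01 -2.04636716e+00]
```

```bash
python3 -m jog '[[[0,0,0.04,0,0,0],[0,0,0.09,0,0,0],[0,0,0.14,0,0,0],[0,0,0.18,0,0,0],[0,0,0.2,0,0,0],[0,0,0.202,0,0,0],[0,0,0.202,0,0,0],[0,0,0.202,0,0,0],[0,0,0.202,0,0,0],[0,0,0.202,0,0,0]]]'
python3 -m jog '[[[0,0,0,0,0,0],[0,0,0,0,0,0],[0,0,0,0,0,0],[0,0,0,0,0,0],[0,0,0,0,0,0],[0,0,0,0,0,0],[0,0,0,0,0,0],[0,0,0,0,0,0],[0,0,0,0,0,0],[0,0,0,0,0,0]]]' 0 20
```

```text
time_s: 20.7
tool_pos: [0.4412, -0.1536, 0.0515]
eef_rot: [0.0, 1.0, -0.0, 0.001]
force: [0.3, -0.0, 0.5]
opening: 0.0953
grasp_force: 0.0
time_s: 21.53
tool_pos: [0.4408, -0.1534, 0.0507]
eef_rot: [0.0, 1.0, -0.0, -0.0]
force: [0.6, 0.0, 0.2]
opening: 0.044
grasp_force: 20.0
```

```bash
python3 -m jog '[[[0,0,-0.04,0,0,0],[0,0,-0.12,0,0,0],[0,0,-0.22,0,0,0],[0,0,-0.32,0,0,0],[0,0,-0.41,0,0,0],[0,0.04,-0.48,0,0,0.03],[0,0.11,-0.52,0,0,0.065],[0,0.19,-0.52,0,0,0.1],[0,0.28,-0.52,0,0,0.135],[0,0.36,-0.52,0,0,0.17]]]'
python3 - <<'E'
from h import *
s=read_state();print(s['tool_pos'],s['force'])
r=R.from_quat(s['eef_rot']); print(r.inv().apply(np.array([.621,.0872,.27])-s['tool_pos'])/.4, np.degrees(np.arctan2(*r.as_matrix()[[1,0],0])))
print(r.inv().apply(np.array([.47,.08,.27])-s['tool_pos'])/.4)
E
```

```text
time_s: 22.37
tool_pos: [0.4403, -0.0086, 0.2589]
eef_rot: [0.266, 0.964, 0.0, 0.0]
force: [0.8, -0.1, -2.4]
opening: 0.0439
grasp_force: 20.0
[ 0.44029179 -0.00858213  0.25894007] [ 0.83479909 -0.05383837 -2.405873  ]
[-0.26522564  0.4371524  -0.02744291] 149.17007599576166
[ 0.04970585  0.22823046 -0.02762738]
```

```bash
python3 -m jog '[[[0.02,0.08,-0.027,0,0,0.039],[0.03,0.16,-0.027,0,0,0.078],[0.02,0.23,-0.027,0,0,0.117],[-0.05,0.28,-0.027,0,0,0.156],[-0.12,0.33,-0.027,0,0,0.195],[-0.19,0.38,-0.027,0,0,0.234],[-0.24,0.42,-0.027,0,0,0.273],[-0.265,0.437,-0.027,0,0,0.273],[-0.265,0.437,-0.027,0,0,0.273],[-0.265,0.437,-0.027,0,0,0.273]]]'
python3 - <<'E'
from h import *
import pickle
c=cam("wrist"); s=read_state(); im=get_image("wrist"); pickle.dump((c,s),open("w7.pkl","wb"));np.save("w7.npy",im)
sc=get_image("top");np.save("t7.npy",sc)
crop(im,130,0,300,420,2,"a.png"); A=cv2.resize(cv2.imread("pics/a.png"),(420,588))
p=w2px("top",[.62,.085,.2]).astype(int); crop(sc,p[0]-45,p[1]-60,90,120,4,"b.png"); B=cv2.imread("pics/b.png")
o=np.zeros((600,800,3),np.uint8); o[:588,:420]=A; o[:480,430:790]=B; cv2.imwrite("pics/w7.png",o)
print(s['tool_pos'],s['force'],s['moment'])
r=R.from_quat(s['eef_rot'])
t=np.array([.6214,.0847,0]);Y=R.from_euler('z',-9.9,degrees=True)
for q in [(-.033,-.075),(.033,-.075),(.033,.075),(-.033,.075)]: print(w2px("wrist",t+Y.apply([*q,.1665]),c).round(1))
E
```

```text
time_s: 23.2
tool_pos: [0.6204, 0.0868, 0.2685]
eef_rot: [0.64, 0.768, -0.001, -0.001]
force: [-0.5, 0.5, -1.6]
opening: 0.0445
grasp_force: 20.0
[0.62044209 0.08680563 0.26849476] [-0.46219856  0.51811696 -1.58222673] [ 0.04879996 -0.11075951 -0.0140686 ]
[212.9 276.8]
[279. 299.]
[341.6 148.9]
[267.9 120.4]
```

View pics/w7.png

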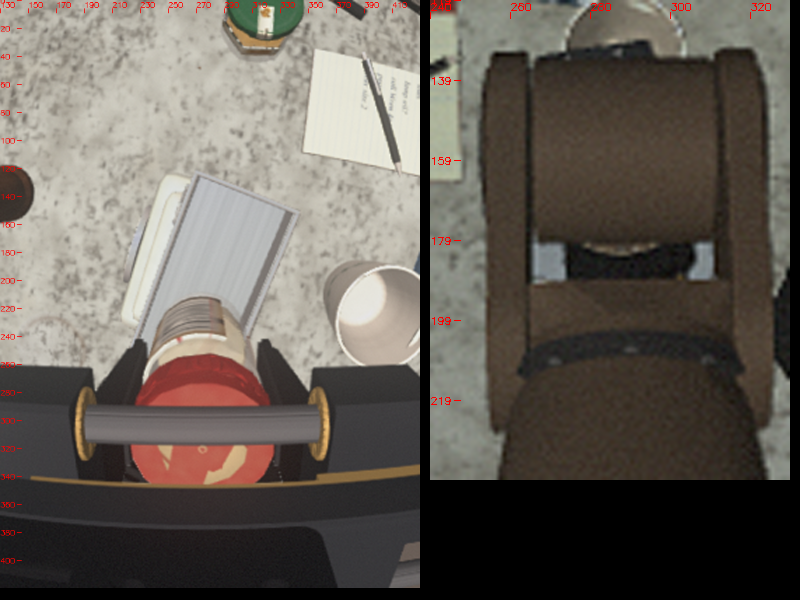

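The tray's far corners are at (270,123) and (343,151), within 3 px of prediction, so it is seated where expected. The jar is held upright with its cap centred near (274,298).

```bash
python3 - <<'E'
from h import *
import pickle
c,s=pickle.load(open("w7.pkl","rb"));im=np.load("w7.npy");r=R.from_quat(s['eef_rot'])
for q in [(274,298),(274,346),(225,300),(324,300),(274,284)]: print(q,r.inv().apply(px2w("wrist",*q,s['tool_pos'][2]+.055,c)-s['tool_pos']).round(4))
E
```

```text
(274, 298) [ 0.0069  0.0009 -0.055 ]
(274, 346) [-0.0178  0.0009 -0.055 ]
(225, 300) [ 0.0056 -0.019  -0.055 ]
(324, 300) [ 0.0057  0.0212 -0.055 ]
(274, 284) [ 0.0133  0.0009 -0.055 ]
```

```bash
python3 -m jog '[[[-0.009,0,0.03,0,0,0],[-0.009,0,0.07,0,0,0],[-0.009,0,0.11,0,0,0],[-0.009,0,0.15,0,0,0],[-0.009,0,0.175,0,0,0],[-0.009,0,0.185,0,0,0],[-0.009,0,0.185,0,0,0],[-0.009,0,0.185,0,0,0],[-0.009,0,0.185,0,0,0],[-0.009,0,0.185,0,0,0]]]'
python3 -m jog '[[[0,0,0.002,0,0,0],[0,0,0.004,0,0,0],[0,0,0.005,0,0,0],[0,0,0.005,0,0,0],[0,0,0.005,0,0,0],[0,0,0.005,0,0,0],[0,0,0.005,0,0,0],[0,0,0.005,0,0,0],[0,0,0.005,0,0,0],[0,0,0.005,0,0,0]]]'
python3 - <<'E'
from h import *
s=read_state();print(s['tool_pos'],s['force'],s['moment'])
E
```

```text
time_s: 24.13
tool_pos: [0.6217, 0.0833, 0.1964]
eef_rot: [0.64, 0.768, 0.0, 0.001]
force: [-1.2, -0.1, -1.6]
opening: 0.0441
grasp_force: 20.0
time_s: 24.97
tool_pos: [0.6215, 0.0833, 0.1935]
eef_rot: [0.64, 0.768, -0.0, 0.0]
force: [-0.7, 0.6, -1.7]
opening: 0.0442
grasp_force: 20.0
[0.62148106 0.08327686 0.193464  ] [-0.68946657  0.64981415 -1.70689562] [ 0.00228347 -0.13154342  0.0122829 ]
```

```bash
python3 -m jog '[[[0,0,0.001,0,0,0],[0,0,0.002,0,0,0],[0,0,0.003,0,0,0],[0,0,0.004,0,0,0],[0,0,0.004,0,0,0],[0,0,0.004,0,0,0],[0,0,0.004,0,0,0],[0,0,0.004,0,0,0],[0,0,0.004,0,0,0],[0,0,0.004,0,0,0]]]'
python3 - <<'E'
from h import *
s=read_state();print(s['tool_pos'],s['force'],s['moment'])
E
```

```text
time_s: 25.8
tool_pos: [0.6215, 0.0833, 0.1919]
eef_rot: [0.64, 0.768, -0.0, 0.0]
force: [-0.2, 0.1, -1.4]
opening: 0.0441
grasp_force: 20.0
[0.62151006 0.08326479 0.19190793] [-0.23151692  0.09329586 -1.4017306 ] [ 0.00550004 -0.15844483 -0.02503913]
```

```bash
python3 -m jog '[[[0,0,0.001,0,0,0],[0,0,0.002,0,0,0],[0,0,0.003,0,0,0],[0,0,0.003,0,0,0],[0,0,0.003,0,0,0],[0,0,0.003,0,0,0],[0,0,0.003,0,0,0],[0,0,0.003,0,0,0],[0,0,0.003,0,0,0],[0,0,0.003,0,0,0]]]'
python3 - <<'E'
from h import *
s=read_state();print(s['tool_pos'],s['force'],s['moment'])
E
```

```text
time_s: 26.63
tool_pos: [0.6215, 0.0833, 0.1907]
eef_rot: [0.64, 0.768, -0.0, 0.0]
force: [-0.2, -0.8, -0.5]
opening: 0.0442
grasp_force: 20.0
[0.62150057 0.0832784  0.19069861] [-0.16526455 -0.81901362 -0.51242124] [-0.00375191 -0.11787677 -0.00188274]
```

```bash
python3 -m jog '[[[0,0,0.001,0,0,0],[0,0,0.0015,0,0,0],[0,0,0.0015,0,0,0],[0,0,0.0015,0,0,0],[0,0,0.0015,0,0,0],[0,0,0.0015,0,0,0],[0,0,0.0015,0,0,0],[0,0,0.0015,0,0,0],[0,0,0.0015,0,0,0],[0,0,0.0015,0,0,0]]]'
python3 - <<'E'
from h import *
s=read_state();print(s['tool_pos'],s['force'],s['moment'])
E
```

```text
time_s: 27.47
tool_pos: [0.6216, 0.0833, 0.1902]
eef_rot: [0.64, 0.768, 0.0, 0.0]
force: [0.1, -0.4, 3.7]
opening: 0.0441
grasp_force: 20.0
[0.62160422 0.08329921 0.19022759] [ 0.06540141 -0.37897485  3.72020578] [ 0.16300017 -0.1564799  -0.06374767]
```

```bash
python3 -m jog '[[[0,0,0,0,0,0],[0,0,0,0,0,0],[0,0,0,0,0,0],[0,0,0,0,0,0],[0,0,0,0,0,0],[0,0,0,0,0,0],[0,0,0,0,0,0],[0,0,-0.04,0,0,0],[0,0,-0.1,0,0,0],[0,0,-0.18,0,0,0]]]' 1
python3 -m jog '[[[0,0,-0.08,0,0,0],[0,0,-0.16,0,0,0],[0,0,-0.22,0,0,0],[-0.05,-0.03,-0.26,0,0,0],[-0.12,-0.1,-0.26,0,0,0],[-0.18,-0.19,-0.26,0,0,0],[-0.24,-0.28,-0.26,0,0,0],[-0.28,-0.36,-0.26,0,0,0],[-0.3,-0.42,-0.26,0,0,0],[-0.3,-0.44,-0.26,0,0,0]]]'
python3 - <<'E'
from h import *
import pickle
c=cam("wrist"); s=read_state(); im=get_image("wrist"); sc=get_image("scene"); tp=get_image("top")
np.savez("w8.npz",im=im,sc=sc,tp=tp); pickle.dump((c,s),open("w8.pkl","wb"))
print(s['tool_pos'],s['force'])
for n,I in (("wrist",im),("scene",sc),("top",tp)):
    hsv=cv2.cvtColor(I,cv2.COLOR_RGB2HSV)
    m=(((hsv[...,0]<8)|(hsv[...,0]>172))&(hsv[...,1]>130)&(hsv[...,2]>70)).astype(np.uint8)
    N,l,st,ce=cv2.connectedComponentsWithStats(m)
    print(n,"pred",w2px(n,[.6215,.0845,.246],c if n=="wrist" else None).round(1))
    for k in range(1,N):
        if st[k,4]>25: print(st[k],ce[k].round(1),px2w(n,*ce[k],.246,c if n=="wrist" else None).round(4))
E
```

```text
time_s: 28.3
tool_pos: [0.6207, 0.0832, 0.2611]
eef_rot: [0.64, 0.768, -0.001, -0.001]
force: [0.9, -0.0, 0.8]
opening: 0.0947
grasp_force: 0.0
time_s: 29.13
tool_pos: [0.4674, -0.068, 0.3666]
eef_rot: [0.641, 0.767, -0.0, 0.0]
force: [-0.0, -0.2, 0.5]
opening: 0.0954
grasp_force: 0.0
[ 0.46744137 -0.06799947  0.36659877] [-0.00605153 -0.22531042  0.51265849]
wrist pred [456.   87.7]
[ 431   73   42   43 1000] [452.6  93.2] [0.6186 0.0777 0.246 ]
scene pred [279.1 145.6]
[461 244  18  17 191] [470.7 251.1] [ 0.2407 -0.2242  0.246 ]
top pred [285.9 176.5]
[214 119  32   4  66] [229.7 120.2] [0.7675 0.2355 0.246 ]
[280 170  17  16 168] [288.  177.7] [0.6185 0.079  0.246 ]
[431 229   8  14  75] [433.8 235.8] [ 0.476  -0.3001  0.246 ]
```

```bash
python3 -c "
from bench import *
print(close_job())"
```

```text
the job is handed in; nothing more can be done
None
```

The tray is back on the scale with its lip to the right and the jar stands upright in it, about 5 mm off-centre towards the lip. Forces showed the catch snapping in; the last push left about 11 N on the carrier (limit 22 N), and the job was handed in at about 29 s.

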